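Set the thumbwheel preset and load it

TASK

On the preset box, roll the three thumbwheels with a light fingertip so that, from left to right as seen from the robot, they stand at 5, 1 and 3, pressing each no harder than about 15 N. Only when all three are right, gently push the round load button beside them fully down and let it come back up. Leave the sample cup, the dropper bottle and the petri dish beside the box where they are.

Things in the scene. Friction and masses are not known exactly. Their poses are not given: they have to be found in the camera images.
- preset_box: Flat grey control box with aluminium top, 120 (x) x 210 (y) x 56 high, fixed to the bench. Origin: centre of its underside; x to its back, y to its left, z up. On top, three black thumbwheel modules in a row along y (bezels 86 x 40), each with a white wheel standing out, 64 across, 14 wide, axle along y; right of them (x 0, y -82) the round grey load button, 24 across.
- rim_low_1 (a point): On the left wheel's centre line (box x 0, y +60), 88 mm above the bench; axes as the box. The modules are not clipped in equally deep: the true top of each rim is 0 to 14 mm above this point, different from wheel to wheel and not measured, so feel for it. Scale cheeks beside the wheel (29 mm over both) stand 13 mm below the rim's top, the bezel 28 mm below.
- rim_low_2 (a point): The same for the middle wheel (box y +14). Every wheel is sprung: under a finger it starts to sink at about 2 N, then 3 N per mm, and bottoms at 6 mm (about 20 N).
- rim_low_3 (a point): The same for the right wheel (box y -32). Every wheel is stiff (0.09 N m) with a finely ribbed rim that a finger cannot catch on: a fingertip carries the rim along only if it presses with 7 N or more (10 N is safe), else it slides over it. Pressed on top and dragged 11 mm along box x it turns the wheel one division.
- wheel_1 (a joint): Left wheel, angle in rad: setting = angle / 0.349 (20 degrees a division). It grows as the top of the rim is rolled to the back (+x). The black line across the white rim shows it: 60 degrees toward the front (-x) is 0, straight up is 3, 60 degrees to the back is 6; white ticks on the black cheeks mark 0 to 6 (0, 3, 6 thicker). Stops at -0.1 and 2.2; it stays where left.
- wheel_2 (a joint): Middle wheel, as the left one.
- wheel_3 (a joint): Right wheel, as the left one.
- load_button (a joint): Travel of the load button in m: 0 up, 0.005 fully down; sprung, about 5 N to push fully down.
- load_button_top (a point): Centre of the load button's top face; z up, it is pressed straight down.
- sample_cup: Screw-top sample cup, 55 across, 58 high, standing to the right of the box. Origin at the centre of its underside.
- dropper: Brown dropper bottle, 29 across, 79 high, standing to the left of the box. Origin at the centre of its underside.
- petri_dish: Closed clear petri dish, 91 across, 9 high, lying in front of the box. Origin at the centre of its underside.

How it is judged:
On the way, in this order (a step that is already met when the one before it is completed fails the run):
1. all three wheels stand at 5, 1, 3 (value of joint wheel_1 between 1.63 and 1.86 rad and value of joint wheel_2 between 0.234 and 0.464 rad and value of joint wheel_3 between 0.932 and 1.162 rad), for 0.2 s.
2. the load button is fully down (value of joint load_button above 0.004 m), for 0.05 s.
At the end, for the whole second after the job is handed in: The wheels stand at 5, 1 and 3 from left to right, each within a third of a division (0.115 rad), after the load button has been pushed down at least 4 mm with the wheels so set; the button is back up (less than 1.5 mm down) (all of step 1 and value of joint load_button below 0.0015 m); the robot touches nothing.
It fails at once if a wheel (or anything but the box and its button) is pressed with more than 18 N (contact force between the fingers and anything else above 18 N and contact force between the fingers and preset_box below 0.1 N).
It fails at once if the box or its button is pressed with more than 30 N (contact force between the fingers and preset_box above 30 N).
It fails at once if the load button is pushed down while a wheel is not at its setting (value of joint load_button above 0.004 m and not (value of joint wheel_1 between 1.63 and 1.86 rad and value of joint wheel_2 between 0.234 and 0.464 rad and value of joint wheel_3 between 0.932 and 1.162 rad)).
It fails at once if the sample cup, dropper bottle or petri dish is shifted more than 20 mm (distance of any of sample_cup, dropper, petri_dish from where it was at the start of the episode above 0.02 m).
It also fails if it takes over 72 s, if anything falls off the work surface, if the arm or the gripper's body presses on something with over 40 N, if the wrist force passes 120 N, or if a joint passes its speed limit or range.

ROBOT

A 6-joint arm with a two-finger parallel gripper is mounted at the origin on a cart in front of the work surface, level with it; the furniture and walls round the work are solid. World frame = base frame: x ahead of the robot, y to its left, z up, the work surface at z = 0. Lengths are in m, angles in rad, forces in N, time in s.
With the tool pointing down it reaches from about 0.35 to 0.775 m from the base axis. Payload 5.5 kg.
Tool frame: the origin (TCP) lies at the very end of the fingers, on their centre line; the grasp point (between the pads) lies 19 mm behind it; z points along the fingers, y is the direction in which the jaws open and shut (so a half turn about z gives the same grasp; the last joint's range is limited). The gripper opens to 85 mm and grips with 20 to 120 N. Pads are 22 mm wide; open, the fingers measure 114 mm over their backs; the gripper's body (76 mm by 85 mm) begins 54 mm behind the grasp point. The pads swing forward as they close: fully open they stand 13 mm farther back than shut.
Start: joints at [-1.359, 0.313, 0.046, 1.304, 0, 1.431], TCP at [0.198, -0.54, 0.231] pointing down, gripper open.
Joint ranges: [-2.76, 2.76], [-0.86, 1.69], [-1.03, 1.26], [-2.2, 2.34], [-1.47, 1.5], [-3.14, 3.14]. Speed limits (rad/s): [2.57, 2.57, 3.14, 3.14, 3.14, 3.14].

INTERFACE

Orientations are given as a unit quaternion [w, x, y, z].
In Python, from workcell import get_state, read_camera, hand_in, find_in, silhouettes gives the robot as it stands. The module is installed in compiled form; this text tells all that it offers.
- The arm moves only by the tool send_rows, never from a script. Its argument "deltas" is a list that holds one entry, the list of rows, each a list of 6 numbers: the shift along the world's x, y, z in cm, then the turn, a rotation vector about the world's x, y, z in degrees. In form: [[[dx, dy, dz, wx, wy, wz], ...]]. A call has 1 to 12 rows; each row is the pose to reach, as a shift and turn from the pose commanded when the call began; what a row does not reach only later rows make up. A row lasts 1/10 s, in which the tool goes at most 50 mm and 8.59 degrees, less where a joint would pass 70% of its speed; a pose out of reach is approached as far as the arm can. A call with a gripper value outside its range is refused whole. "jaw" is the opening, from -1 (shut) to 1 (fully open), so that 0 is half open, set as the call begins (left out, the last holds). The fingers move at their own pace and stop on an object; "force" is the grip in N (left out, the last holds). Time passes only in rows, so rows that repeat a pose let the fingers close. It gives the time, the measured TCP pose, the force and the opening at its end, in the units of the state.
- get_state(): the state, without advancing time (a new reading comes with each control period).
- read_camera(name): name is "scene" or "top" or "wrist"; returns a dict with "img" (384x512x3 uint8, red, green, blue), "z_map" (384x512 float32, m along the optical axis (not along the pixel's ray), 0 where there is no reading), "vfov" (degrees; the focal length in pixels is half the picture's height over the tangent of half this angle, whatever the lens; pixels are square), "cx", "cy" (the principal point, pixels), "R" (3x3) and "t" (3): a world point X has camera coordinates R X + t; the wrist camera has in their place "hand_eye" (4x4, takes a point from camera to tool coordinates, whose origin is the TCP and whose axes are the flange's). Camera axes: x right, y down, z forward; pixel columns grow to the right and rows downward; lengths in m; the calibration is good to about 2 mm. A picture is of the moment at which its call begins: read the wrist's pose just before it.
- hand_in(): hands the job in, once; it reports no verdict.
Trained networks look in a picture, given as the dict that the camera call returned (one of the last four; its "shot" number tells which), for a name from the list of things; names that differ only in an ending like _2 or _b are one class to them, and where a whole thing is asked for, a point or a joint stands for the part that bears it (a point fixed in the world has none). Each returns a list of dicts, best first, with "conf" (0 to 1); they miss things now and then, are a little off and sometimes report something else, mostly with a low value. They report only what shows in the picture. A call takes as long as a camera call.
- find_in(picture, thing): "box" ([centre column, centre row, width, height] in pixels, round what is visible of it).
- silhouettes(picture, thing): "mask" (384x512 bool, what is visible of it) and "box" ([centre column, centre row, width, height] in pixels, round what is visible of it).
The state is a dict: "clock": time; "joint_pos": joint angles; "qvel": joint speeds; "tau": joint torques, N m; "tcp_pos": TCP position; "orientation": TCP orientation; "wrist_force": force on the tool from outside, world axes, zero at the start; "ft_torque": the same for the moment, N m; "finger_gap": finger opening in m.
Only numpy, scipy, OpenCV 4.12 (cv2) and the standard library are available. Lean on these libraries where they do the work, as an engineer would, in place of code of your own. Each camera call takes 0.05 s, during which the arm holds its last target.

## Working session

There is one attempt and no reset: what is moved stays moved. The work goes in short steps, Python scripts to look and compute and a tool call to move; the robot and the scene stay as the last step left them, time stands still between calls to the robot, and variables do not carry over. Pictures are saved under pics/ and viewed, and the job is handed in when it is done.

Besides the shell and the picture viewer there is one more tool, called after "Emit:" in YAML: its name, and indented under it one key for each argument. send_rows: Moves the arm, as the interface text tells. Its arguments: {"type":"object","properties":{"deltas":{"type":"array","items":{"type":"array","items":{"type":"array","items":{"type":"number"}}}},"jaw":{"type":"number"},"force":{"type":"number"}},"required":["deltas"]}

```bash
mkdir -p pics; cat > h.py <<'E'
import numpy as np, cv2
from workcell import *
def save(p,n): cv2.imwrite('pics/'+n+'.png',cv2.cvtColor(p['img'],cv2.COLOR_RGB2BGR))
def f(p): return p['img'].shape[0]/2/np.tan(np.radians(p['vfov'])/2)
def cloud(p):
    F=f(p); z=p['z_map'].astype(float); v,u=np.mgrid[:z.shape[0],:z.shape[1]]
    c=np.stack([(u-p['cx'])/F*z,(v-p['cy'])/F*z,z],-1)
    return (c-np.array(p['t']))@np.array(p['R'])
def proj(p,X):
    c=np.array(p['R'])@np.array(X)+np.array(p['t']); F=f(p); return c[0]/c[2]*F+p['cx'],c[1]/c[2]*F+p['cy']
E
python3 - <<'E'
from h import *
for n in ['scene','top']:
    p=read_camera(n); save(p,n+'0'); 
    np.savez(n+'0.npz',**{k:p[k] for k in ['img','z_map','vfov','cx','cy','R','t']})
    R=np.array(p['R']);print(n,p['vfov'],-R.T@np.array(p['t']))
    for t in ['preset_box','load_button','wheel_1','sample_cup','dropper','petri_dish']:
        print(t,[(np.round(d['box']).astype(int).tolist(),round(d['conf'],2)) for d in find_in(p,t)][:4])
print(get_state())
E
```

```text
scene 43.09455274219889 [ 0.1536041  -0.44063838  0.73212883]
preset_box [([271, 230, 124, 119], 0.55)]
load_button [([302, 238, 22, 16], 0.58)]
wheel_1 [([246, 188, 30, 27], 0.73), ([284, 220, 33, 28], 0.58), ([264, 203, 32, 24], 0.57), ([272, 228, 127, 114], 0.25)]
sample_cup [([333, 288, 36, 40], 0.96)]
dropper [([232, 169, 11, 37], 0.84)]
petri_dish [([197, 248, 50, 38], 0.96)]
top 44.10228112972271 [0.3523516  0.00560162 1.19695417]
preset_box [([283, 210, 88, 55], 0.64), ([297, 208, 10, 28], 0.22)]
load_button []
wheel_1 [([296, 207, 8, 28], 0.73), ([280, 208, 7, 24], 0.69)]
sample_cup [([351, 208, 26, 22], 0.61)]
dropper [([222, 199, 14, 12], 0.68)]
petri_dish []
{'clock': 0.7, 'joint_pos': array([-1.35859962e+00,  3.13138455e-01,  4.61193049e-02,  1.30358445e+00,
       -3.92083330e-05,  1.43124405e+00]), 'qvel': array([ 0.00216509, -0.00103757,  0.00061704,  0.00053013,  0.00104392,
        0.00150803]), 'tau': array([-5.70071788e-04, -4.80290973e+01,  2.98748589e+01, -1.14342863e-04,
        3.13277826e-05,  1.33267929e-05]), 'tcp_pos': array([ 0.19812799, -0.53984635,  0.23136614]), 'orientation': array([ 9.70099903e-05,  9.84573901e-01,  1.74969207e-01, -1.60919373e-05]), 'wrist_force': array([0.47172945, 0.11174225, 0.07099995]), 'ft_torque': array([0.0224318 , 0.02116975, 0.01702654]), 'finger_gap': 0.08577712433003618}
```

View images.

```bash
python3 - <<'E'
import cv2
a=cv2.imread('pics/scene0.png')[130:320,160:370]; cv2.imwrite('pics/s0z.png',cv2.resize(a,None,fx=3,fy=3,interpolation=cv2.INTER_CUBIC))
a=cv2.imread('pics/top0.png')[150:270,190:390]; cv2.imwrite('pics/t0z.png',cv2.resize(a,None,fx=4,fy=4,interpolation=cv2.INTER_CUBIC))
E
```

```text
(no output)
```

View pics/s0z.png

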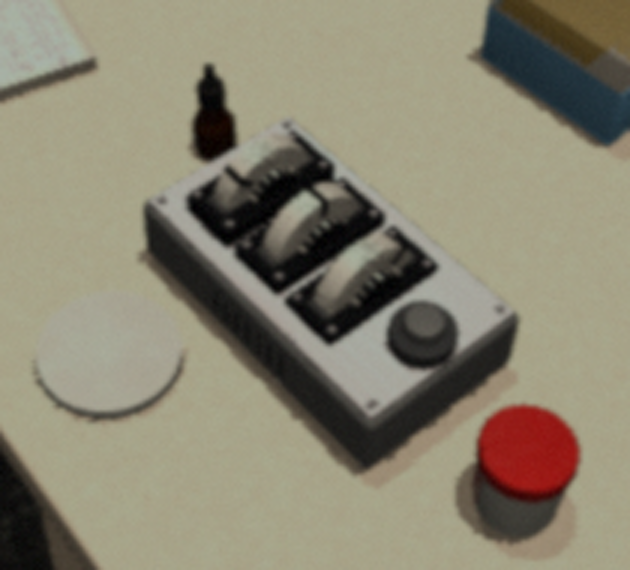

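View pics/t0z.png

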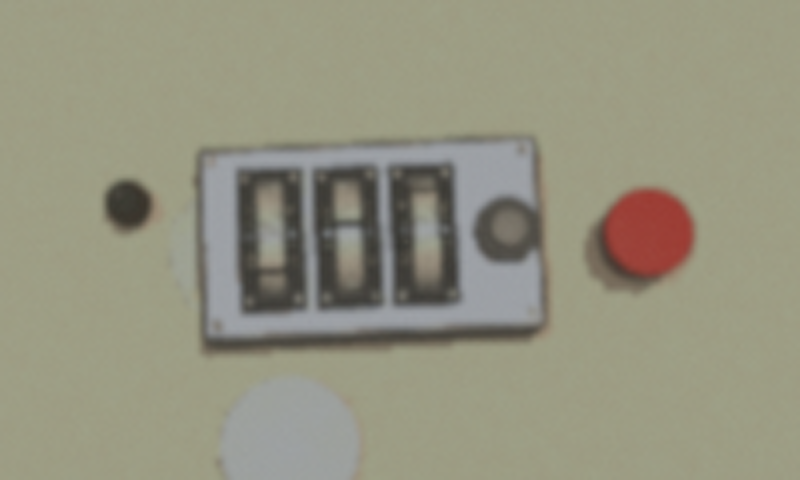

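The pictures show the box, with left wheel's line near 1, the middle a little past 3, the right near 6 (rough). Dropper is left, cup right, petri dish in front. Next I get the box pose.

```bash
python3 - <<'E'
from h import *
for n in ['top','scene']:
    p=dict(np.load(n+'0.npz')); X=cloud(p)
    m=(X[...,2]>.045)&(X[...,2]<.066)&(X[...,0]>.3)&(X[...,0]<.62)&(X[...,1]>-.3)&(X[...,1]<.15)
    m=cv2.morphologyEx(m.astype(np.uint8),cv2.MORPH_CLOSE,np.ones((9,9)))
    k,l,st,_=cv2.connectedComponentsWithStats(m); i=1+np.argmax(st[1:,4]); m=l==i
    P=X[m&(X[...,2]>.045)&(X[...,2]<.11)]
    pts=P[np.abs(P[:,2]-.056)<.008]
    r=cv2.minAreaRect((P[:,:2]*1000).astype(np.float32)); print(n,r,np.median(pts[:,2]))
    # bench height
    b=X[(X[...,0]>.35)&(X[...,0]<.6)&(X[...,1]>-.3)&(X[...,1]<.2)]; print('bench',np.median(b[:,2]))
    # color: white top
    for nm,(lo,hi) in dict(wheel=(.08,.12)).items():
        q=X[(X[...,2]>lo)&(X[...,2]<hi)&(X[...,0]>.3)&(X[...,0]<.62)&(X[...,1]>-.25)&(X[...,1]<.12)]
        print(nm,len(q),np.round(q[::max(1,len(q)//25)],3).tolist())
E
```

```text
top ((504.169921875, -24.66356658935547), (120.5918197631836, 209.73533630371094), 3.4680514335632324) 0.056607144433693926
bench 0.002205994793777152
wheel 493 [[0.528, 0.044, 0.082], [0.526, -0.009, 0.088], [0.524, -0.014, 0.088], [0.521, -0.016, 0.089], [0.518, -0.016, 0.091], [0.516, -0.016, 0.094], [0.513, -0.014, 0.095], [0.512, 0.024, 0.081], [0.509, 0.05, 0.083], [0.51, -0.049, 0.087], [0.507, 0.022, 0.085], [0.503, 0.043, 0.092], [0.505, -0.051, 0.09], [0.501, -0.004, 0.095], [0.497, 0.038, 0.1], [0.5, -0.058, 0.093], [0.497, -0.014, 0.093], [0.493, 0.031, 0.096], [0.492, 0.045, 0.086], [0.493, -0.059, 0.087], [0.49, -0.019, 0.088], [0.488, -0.012, 0.09], [0.485, -0.007, 0.088], [0.483, -0.007, 0.084], [0.482, -0.012, 0.081], [0.475, 0.04, 0.088]]
scene ((503.5522155761719, -29.743438720703125), (121.45634460449219, 208.4492645263672), 3.2967889308929443) 0.05663592055728473
bench 0.001515925543403066
wheel 888 [[0.524, 0.119, 0.08], [0.526, 0.033, 0.086], [0.523, 0.026, 0.089], [0.502, 0.025, 0.098], [0.485, 0.035, 0.094], [0.509, 0.026, 0.085], [0.488, 0.025, 0.094], [0.511, 0.019, 0.081], [0.488, 0.025, 0.085], [0.476, 0.029, 0.084], [0.493, 0.016, 0.082], [0.473, 0.027, 0.08], [0.515, -0.019, 0.092], [0.504, -0.019, 0.094], [0.496, -0.018, 0.094], [0.489, -0.015, 0.091], [0.487, -0.021, 0.092], [0.483, -0.015, 0.084], [0.486, -0.022, 0.083], [0.507, -0.054, 0.091], [0.507, -0.059, 0.092], [0.503, -0.061, 0.09], [0.497, -0.061, 0.09], [0.495, -0.066, 0.09], [0.499, -0.067, 0.083], [0.481, -0.062, 0.081]]
```

Emit:
send_rows:
  deltas:
    - [[1.3,2.6,1,8.2,0,0],[1.3,2.6,1,0,0,8.2]]
  jaw: -1

```text
clock: 0.9
tcp_pos: [0.2106, -0.5131, 0.2325]
orientation: [-0.033, 0.973, 0.227, 0.003]
wrist_force: [0.2, -2.1, -3.0]
finger_gap: 0.0588
```

Emit:
send_rows:
  deltas:
    - [[1.3,2.6,1,0,0,8],[2.8,5.4,2,0,0,16],[4.4,8.2,3,0,0,24],[5.9,11,4,0,0,32],[7.4,13.8,5,0,0,40],[8.9,16.6,6,0,0,48],[10.4,19.4,6,0,0,56],[11.9,22.2,6,0,0,64],[13.4,25,6,0,0,72],[14.9,27.8,6,0,0,80]]

```text
clock: 1.9
tcp_pos: [0.3606, -0.2346, 0.3016]
orientation: [-0.016, 0.598, 0.801, -0.009]
wrist_force: [0.7, -0.2, 0.0]
finger_gap: 0.0
```

Emit:
send_rows:
  deltas:
    - [[1.2,2.3,0,0,0,8],[2.4,4.6,0,0,0,16],[3.6,7,0,0,0,24],[4.8,9.3,0,0,0,32],[6,11.6,0,0,0,40],[7.2,14,0,0,0,48],[8.4,16.3,0,0,0,56],[9.6,18.6,0,0,0,64],[10.8,20.9,0,0,0,72],[10.8,20.9,0,0,0,75],[10.8,20.9,0,0,0,75],[10.8,20.9,0,0,0,75]]

```text
clock: 3.1
tcp_pos: [0.468, -0.0269, 0.3014]
orientation: [-0.007, -0.01, 1.0, -0.017]
wrist_force: [-0.1, -0.5, -0.3]
finger_gap: -0.0002
```

```bash
cat >> h.py <<'E'
from scipy.spatial.transform import Rotation as Ro
def wrist():
    s=get_state(); p=read_camera('wrist'); q=s['orientation']
    T=np.eye(4); T[:3,:3]=Ro.from_quat([q[1],q[2],q[3],q[0]]).as_matrix(); T[:3,3]=s['tcp_pos']
    M=np.linalg.inv(T@np.array(p['hand_eye'])); p['R']=M[:3,:3]; p['t']=M[:3,3]; return p,s
def rect(X,lo=.045,hi=.066):
    m=(X[...,2]>lo)&(X[...,2]<hi)&(X[...,0]>.3)&(X[...,0]<.62)&(X[...,1]>-.3)&(X[...,1]<.15)
    m=cv2.morphologyEx(m.astype(np.uint8),cv2.MORPH_CLOSE,np.ones((9,9)))
    k,l,st,_=cv2.connectedComponentsWithStats(m); i=1+np.argmax(st[1:,4]); m=l==i
    P=X[m&(X[...,2]>lo)&(X[...,2]<.11)]
    return cv2.minAreaRect((P[:,:2]*1000).astype(np.float32))
E
python3 - <<'E'
from h import *
p,s=wrist(); save(p,'w1'); np.savez('w1.npz',**{k:p[k] for k in ['img','z_map','vfov','cx','cy','R','t']})
print({k:np.round(s[k],4) for k in ['clock','tcp_pos','orientation','wrist_force','finger_gap','joint_pos']})
print(rect(cloud(p)), np.array(p['hand_eye']))
E
```

```text
{'clock': np.float64(3.1), 'tcp_pos': array([ 0.468 , -0.0269,  0.3014]), 'orientation': array([-0.0071, -0.0101,  0.9998, -0.0171]), 'wrist_force': array([-0.1065, -0.5204, -0.308 ]), 'finger_gap': np.float64(-0.0002), 'joint_pos': array([-0.2052,  0.1031, -0.0489,  1.4253, -0.0365, -0.2253])}
((503.13873291015625, -26.582366943359375), (119.11517333984375, 210.40769958496094), 3.3796966075897217) [[ 7.44820900e-05 -9.55965167e-01 -2.93480142e-01  7.44426140e-02]
 [ 9.99998623e-01  5.57695762e-04 -1.56281693e-03  3.38432654e-04]
 [ 1.65767118e-03 -2.93479621e-01  9.55963893e-01 -1.42795007e-01]
 [ 0.00000000e+00  0.00000000e+00  0.00000000e+00  1.00000000e+00]]
```

View pics/w1.png

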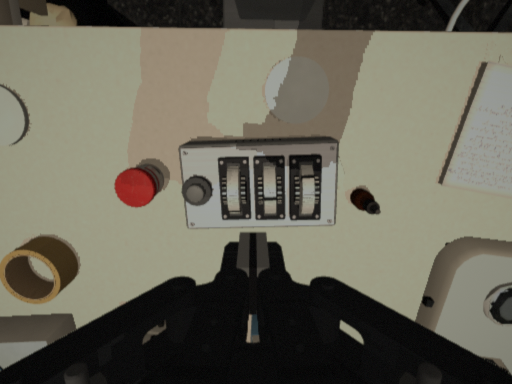

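```bash
cat >> h.py <<'E'
def fix(yaw=183.4,tgt=None):
    s=get_state(); q=s['orientation']; R=Ro.from_quat([q[1],q[2],q[3],q[0]])
    a=np.radians(yaw); x=np.array([np.cos(a),np.sin(a),0]); z=np.array([0,0,-1.]); D=Ro.from_matrix(np.stack([x,np.cross(z,x),z],1))
    print('rotvec deg',np.round(np.degrees((D*R.inv()).as_rotvec()),2)); 
    if tgt is not None: print('shift cm',np.round((np.array(tgt)-s['tcp_pos'])*100,2))
C=np.array([.5035,-.0268]); A=np.radians(3.4)
def b2w(x,y): return C+np.array([x*np.cos(A)-y*np.sin(A),x*np.sin(A)+y*np.cos(A)])
def w2b(P): d=P[...,:2]-C; return np.stack([d[...,0]*np.cos(A)+d[...,1]*np.sin(A),-d[...,0]*np.sin(A)+d[...,1]*np.cos(A),P[...,2]],-1)
E
python3 - <<'E'
from h import *
fix(tgt=[.42,-.03,.2])
for n in ['w1','top0','scene0']:
    p=dict(np.load(n+'.npz')); B=w2b(cloud(p))
    for y in [.06,.014,-.032]:
        m=(abs(B[...,1]-y)<.016)&(abs(B[...,0])<.035)&(B[...,2]>.082)&(B[...,2]<.115)
        P=B[m]
        # circle fit r=.032 in x,z
        from scipy.optimize import least_squares
        r=least_squares(lambda a: np.hypot(P[:,0]-a[0],P[:,2]-a[1])-.032,[0,.06],loss='soft_l1',f_scale=.001)
        t=P[P[:,2]>np.percentile(P[:,2],60)]
        print(n,y,len(P),'cx %.4f top %.4f'%(r.x[0],r.x[1]+.032),'ymid %.4f %.4f-%.4f'%(np.median(t[:,1]),t[:,1].min(),t[:,1].max()))
    m=(np.hypot(B[...,0],B[...,1]+.082)<.02)&(B[...,2]>.064)&(B[...,2]<.1); P=B[m]; print('button',len(P),P.mean(0) if len(P) else 0)
E
```

```text
rotvec deg [ 1.98 -0.75  2.26]
shift cm [ -4.8   -0.29 -10.14]
w1 0.06 702 cx 0.0000 top 0.0971 ymid 0.0600 0.0530-0.0672
w1 0.014 448 cx 0.0003 top 0.0936 ymid 0.0144 0.0071-0.0218
w1 -0.032 383 cx 0.0004 top 0.0902 ymid -0.0319 -0.0387--0.0247
button 688 [-0.00172582 -0.08035429  0.07133516]
top0 0.06 181 cx 0.0004 top 0.0980 ymid 0.0623 0.0552-0.0691
top0 0.014 134 cx 0.0015 top 0.0941 ymid 0.0160 0.0102-0.0230
top0 -0.032 113 cx 0.0001 top 0.0906 ymid -0.0312 -0.0368--0.0226
button 193 [-0.00045377 -0.08018255  0.07227743]
scene0 0.06 314 cx -0.0004 top 0.0969 ymid 0.0576 0.0503-0.0670
scene0 0.014 248 cx -0.0003 top 0.0936 ymid 0.0119 0.0042-0.0199
scene0 -0.032 206 cx -0.0002 top 0.0906 ymid -0.0335 -0.0415--0.0260
button 357 [-0.00307602 -0.08494999  0.07196479]
```

Emit:
send_rows:
  deltas:
    - [[-1.6,0,-3.4,1,-0.4,1.1],[-3.2,0,-6.8,2,-0.75,2.3],[-4.8,-0.3,-10.1,2,-0.75,2.3],[-4.8,-0.3,-10.1,2,-0.75,2.3],[-4.8,-0.3,-10.1,2,-0.75,2.3]]

```text
clock: 3.65
tcp_pos: [0.4205, -0.0303, 0.2011]
orientation: [0.0, -0.03, 1.0, 0.0]
wrist_force: [0.3, 0.2, 1.1]
finger_gap: 0.0002
```

```bash
cat >> h.py <<'E'
def wheelview(name,tops=(.097,.0935,.0904)):
    """unroll each wheel: rows=angle from -90..90 about the wheel axis, cols=y; prints dark line angle"""
    p,s=wrist(); save(p,name); img=p['img']; g=img.mean(2).astype(np.float32); out=[]
    for y,t in zip([.06,.014,-.032],tops):
        ths=np.radians(np.arange(-70,71,1.)); ys=np.linspace(y-.018,y+.018,37)
        mu=np.zeros((len(ths),len(ys)),np.float32); mv=mu.copy()
        for i,th in enumerate(ths):
            for j,yy in enumerate(ys):
                w=b2w(.032*np.sin(th),yy); mu[i,j],mv[i,j]=proj(p,[w[0],w[1],t-.032+.032*np.cos(th)])
        U=cv2.remap(img,mu,mv,cv2.INTER_LINEAR); out.append(U[::-1,::-1])
        prof=cv2.remap(g,mu,mv,cv2.INTER_LINEAR)[:,14:23].mean(1)
        sm=cv2.GaussianBlur(prof[:,None],(1,21),8)[:,0] if False else cv2.medianBlur(prof[:,None].astype(np.uint8),41)[:,0].astype(float)
        d=sm-prof; v=(abs(np.degrees(ths))<66); k=np.argmax(np.where(v,d,-99)); w=np.clip(d[max(0,k-4):k+5],0,None); a=(np.arange(max(0,k-4),min(len(d),k+5))*w).sum()/w.sum()-70
        print('line angle %.1f setting %.2f rad %.3f depth %.0f'%(a,(a+60)/20,np.radians(a+60),d[k]))
    U=np.concatenate([cv2.copyMakeBorder(o,0,0,4,4,cv2.BORDER_CONSTANT) for o in out],1)
    cv2.imwrite('pics/'+name+'_u.png',cv2.cvtColor(cv2.resize(U,None,fx=5,fy=4),cv2.COLOR_RGB2BGR))
    return p,s
E
python3 - <<'E'
from h import *
p,s=wheelview('w2')
print({k:np.round(s[k],4) for k in ['clock','tcp_pos','orientation','wrist_force']})
fix(); print(rect(cloud(p)))
B=w2b(cloud(p))
from scipy.optimize import least_squares
for y in [.06,.014,-.032]:
        m=(abs(B[...,1]-y)<.009)&(abs(B[...,0])<.035)&(B[...,2]>.082)&(B[...,2]<.115)
        P=B[m]
        r=least_squares(lambda a: np.hypot(P[:,0]-a[0],P[:,2]-a[1])-.032,[0,.06],loss='soft_l1',f_scale=.001)
        print(y,len(P),'cx %.4f top %.4f'%(r.x[0],r.x[1]+.032),'y %.4f'%np.median(P[:,1]))
E
```

```text
line angle -39.2 setting 1.04 rad 0.363 depth 111
line angle -47.0 setting 0.65 rad 0.226 depth 3
line angle 27.5 setting 4.37 rad 1.527 depth 1
{'clock': np.float64(3.65), 'tcp_pos': array([ 0.4205, -0.0303,  0.2011]), 'orientation': array([ 3.000e-04, -2.990e-02,  9.996e-01,  1.000e-04]), 'wrist_force': array([0.2561, 0.1845, 1.1161])}
rotvec deg [ 0.03  0.2  -0.06]
((492.8710632324219, -27.32244110107422), (99.23822021484375, 209.73690795898438), 3.4512436389923096)
0.06 663 cx -0.0004 top 0.0972 y 0.0583
0.014 0 cx 0.0000 top 0.0920 y nan
-0.032 302 cx 0.0002 top 0.0903 y -0.0341
  return _methods._mean(a, axis=axis, dtype=dtype,
  ret = ret.dtype.type(ret / rcount)
```

View pics/w2.png

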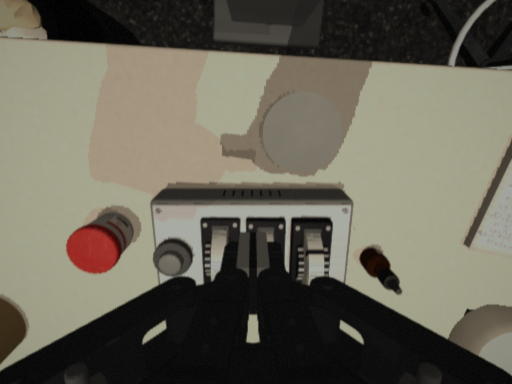

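View pics/w2_u.png

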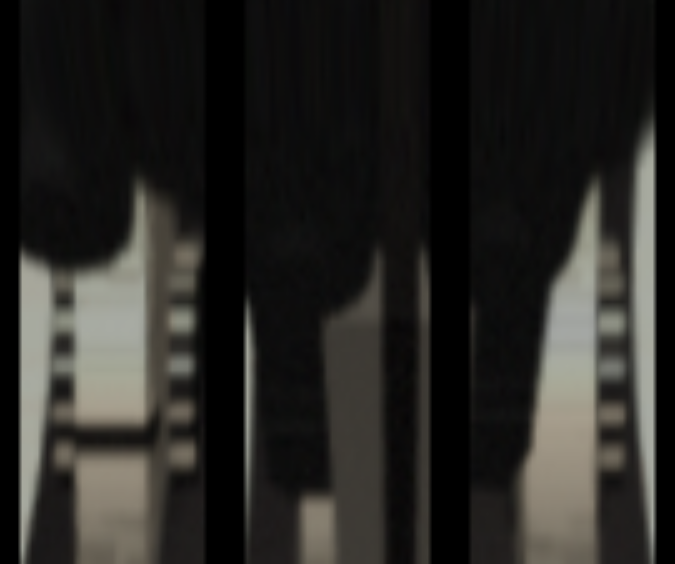

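Up in the wrist picture is toward the robot, so the fingers hide the wheels here. Left wheel at ~1.04. I'll read the others from the earlier picture w1.

```bash
sed -i 's/def wheelview(name,tops=(.097,.0935,.0904)):/def wheelview(name,tops=(.097,.0935,.0904),p=None):/; s/    p,s=wrist(); save(p,name); img/    s=None\n    if p is None: p,s=wrist(); save(p,name)\n    img/' h.py
python3 - <<'E'
from h import *
wheelview('w1',p=dict(np.load('w1.npz'))); fix(tgt=[.5,.0333,.115])
E
```

```text
line angle -41.1 setting 0.94 rad 0.329 depth 73
line angle 8.8 setting 3.44 rad 1.200 depth 111
line angle 52.1 setting 5.60 rad 1.956 depth 42
rotvec deg [ 0.03  0.2  -0.06]
shift cm [ 7.79  6.39 -8.73]
```

View pics/w1_u.png

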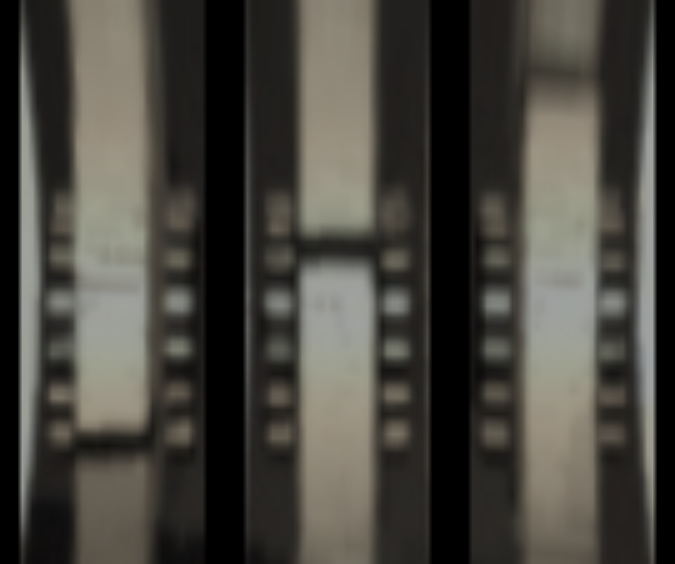

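Emit:
send_rows:
  deltas:
    - [[3,2.7,-3,0,0.2,0],[6,5.4,-6,0,0.2,0],[7,6.3,-8.8,0,0.2,0],[7,6.3,-8.8,0,0.2,0],[7,6.3,-8.8,0,0.2,0],[7,6.3,-8.8,0,0.2,0]]

```text
clock: 4.3
tcp_pos: [0.4918, 0.0326, 0.1146]
orientation: [-0.0, -0.031, 1.0, -0.0]
wrist_force: [0.8, -0.2, 0.1]
finger_gap: 0.0
```

```bash
cat > st.py <<'E'
from h import *
s=get_state(); print({k:np.round(s[k],4).tolist() for k in ['clock','tcp_pos','wrist_force','finger_gap']}, 'box',np.round(w2b(s['tcp_pos']),4)); fix()
E
python3 st.py
```

```text
{'clock': 4.3, 'tcp_pos': [0.4918, 0.0326, 0.1146], 'wrist_force': [0.771, -0.1712, 0.1017], 'finger_gap': 0.0} box [-0.0081  0.06    0.1146]
rotvec deg [ 0.01 -0.01 -0.11]
```

Emit:
send_rows:
  deltas:
    - [[0,0,-0.8,0,0,0],[0,0,-1.3,0,0,0],[0,0,-1.5,0,0,0],[0,0,-1.6,0,0,0],[0,0,-1.6,0,0,0]]

```text
clock: 4.8
tcp_pos: [0.49, 0.0329, 0.0967]
orientation: [-0.002, -0.031, 1.0, -0.0]
wrist_force: [-1.4, -0.5, 3.7]
finger_gap: 0.0002
```

Emit:
send_rows:
  deltas:
    - [[0,0,-0.05,0,0,0],[0,0,-0.1,0,0,0],[0,0,-0.1,0,0,0]]

```text
clock: 5.1
tcp_pos: [0.49, 0.0329, 0.0958]
orientation: [-0.002, -0.031, 1.0, -0.0]
wrist_force: [-2.8, -2.1, 7.1]
finger_gap: 0.0001
```

Emit:
send_rows:
  deltas:
    - [[0,0,-0.05,0,0,0],[0,0,-0.1,0,0,0],[0,0,-0.1,0,0,0]]

```text
clock: 5.4
tcp_pos: [0.4901, 0.0329, 0.0951]
orientation: [-0.002, -0.031, 1.0, -0.0]
wrist_force: [-3.2, -0.6, 9.8]
finger_gap: -0.0001
```

Emit:
send_rows:
  deltas:
    - [[0.15,0.01,0.02,0,0,0],[0.3,0.02,0.04,0,0,0],[0.4,0.03,0.05,0,0,0],[0.4,0.03,0.05,0,0,0]]

```text
clock: 5.8
tcp_pos: [0.4945, 0.0331, 0.0957]
orientation: [-0.001, -0.031, 1.0, -0.0]
wrist_force: [-2.8, -1.6, 8.2]
finger_gap: -0.0002
```

Emit:
send_rows:
  deltas:
    - [[0.15,0.01,-0.03,0,0,0],[0.3,0.02,-0.02,0,0,0],[0.45,0.03,-0.01,0,0,0],[0.6,0.04,0,0,0,0],[0.6,0.04,0,0,0,0]]

```text
clock: 6.3
tcp_pos: [0.5006, 0.0335, 0.0957]
orientation: [-0.001, -0.031, 1.0, -0.0]
wrist_force: [-2.6, -1.2, 8.2]
finger_gap: 0.0005
```

Emit:
send_rows:
  deltas:
    - [[0.15,0.01,-0.05,0,0,0],[0.3,0.02,-0.05,0,0,0],[0.45,0.03,-0.05,0,0,0],[0.6,0.04,-0.05,0,0,0],[0.8,0.05,-0.05,0,0,0],[0.8,0.05,-0.05,0,0,0]]

```text
clock: 6.9
tcp_pos: [0.5089, 0.034, 0.0954]
orientation: [-0.001, -0.031, 1.0, -0.0]
wrist_force: [-1.7, -1.4, 8.7]
finger_gap: -0.0002
```

```bash
python3 st.py; python3 - <<'E'
from h import *
p=read_camera('scene'); save(p,'s1'); a=cv2.imread('pics/s1.png')[130:260,200:330]; cv2.imwrite('pics/s1z.png',cv2.resize(a,None,fx=4,fy=4,interpolation=cv2.INTER_CUBIC))
E
```

```text
{'clock': 6.9, 'tcp_pos': [0.5089, 0.034, 0.0954], 'wrist_force': [-1.7144, -1.357, 8.6779], 'finger_gap': -0.0002} box [0.009  0.0604 0.0954]
rotvec deg [ 0.03 -0.11 -0.13]
```

View pics/s1z.png

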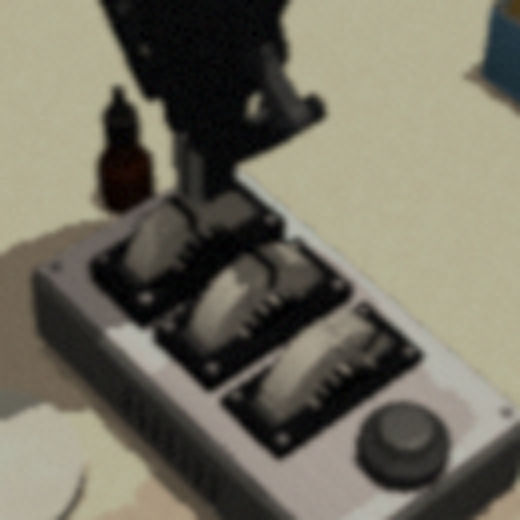

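Emit:
send_rows:
  deltas:
    - [[0,0,0.5,0,0,0],[0,0,1,0,0,0],[-0.8,-0.05,1,0,0,0],[-1.6,-0.1,1,0,0,0],[-1.6,-0.1,0.8,0,0,0],[-1.6,-0.1,0.6,0,0,0],[-1.6,-0.1,0.4,0,0,0],[-1.6,-0.1,0.35,0,0,0],[-1.6,-0.1,0.35,0,0,0]]

```text
clock: 7.85
tcp_pos: [0.4922, 0.0334, 0.0978]
orientation: [-0.002, -0.031, 1.0, 0.0]
wrist_force: [-1.5, 0.2, 2.0]
finger_gap: 0.0
```

Emit:
send_rows:
  deltas:
    - [[0,0,-0.1,0,0,0],[0,0,-0.2,0,0,0],[0,0,-0.3,0,0,0],[0,0,-0.35,0,0,0],[0,0,-0.35,0,0,0]]

```text
clock: 8.35
tcp_pos: [0.4923, 0.0334, 0.0951]
orientation: [-0.001, -0.031, 1.0, 0.0]
wrist_force: [-2.7, -0.3, 8.8]
finger_gap: 0.0
```

```bash
python3 st.py
```

```text
{'clock': 8.35, 'tcp_pos': [0.4923, 0.0334, 0.0951], 'wrist_force': [-2.747, -0.2845, 8.7602], 'finger_gap': 0.0} box [-0.0076  0.0607  0.0951]
rotvec deg [-0.02 -0.16 -0.14]
```

Emit:
send_rows:
  deltas:
    - [[0.15,0.01,-0.04,0,0,0],[0.35,0.02,-0.04,0,0,0],[0.6,0.04,-0.04,0,0,0],[0.85,0.05,-0.04,0,0,0],[1.1,0.06,-0.05,0,0,0],[1.35,0.08,-0.05,0,0,0],[1.6,0.1,-0.05,0,0,0],[1.6,0.1,-0.05,0,0,0]]

```text
clock: 9.15
tcp_pos: [0.5092, 0.0344, 0.095]
orientation: [-0.001, -0.031, 1.0, 0.0]
wrist_force: [-1.3, 0.2, 8.3]
finger_gap: -0.0001
```

```bash
python3 st.py
```

```text
{'clock': 9.15, 'tcp_pos': [0.5092, 0.0344, 0.095], 'wrist_force': [-1.3345, 0.1569, 8.2505], 'finger_gap': -0.0001} box [0.0094 0.0607 0.095 ]
rotvec deg [-0.02 -0.07 -0.14]
```

Emit:
send_rows:
  deltas:
    - [[0,0,1,0,0,0],[0,-1,5,0,0,0],[0,-3,10,0,0,0],[0,-5,14,0,0,0],[0,-6,17,0,0,0],[0,-6,17,0,0,0],[0,-6,17,0,0,0]]

```text
clock: 9.85
tcp_pos: [0.5085, -0.0259, 0.2643]
orientation: [-0.001, -0.031, 1.0, 0.0]
wrist_force: [-0.1, 0.1, -0.6]
finger_gap: 0.0
```

```bash
python3 - <<'E'
from h import *
p,s=wheelview('w3'); print(s['clock'],s['tcp_pos']); fix(tgt=[.4925,.0329,.105])
E
```

```text
line angle 23.8 setting 4.19 rad 1.462 depth 93
line angle 7.9 setting 3.39 rad 1.185 depth 96
line angle 49.5 setting 5.47 rad 1.911 depth 55
9.85 [ 0.50852782 -0.025925    0.26428391]
rotvec deg [-0.04 -0.26 -0.13]
shift cm [ -1.53   5.84 -15.81]
```

View pics/w3_u.png

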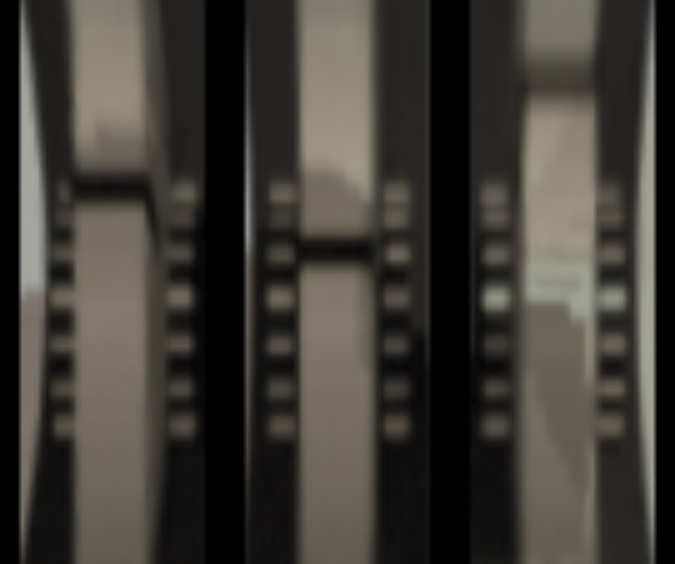

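View pics/w3.png

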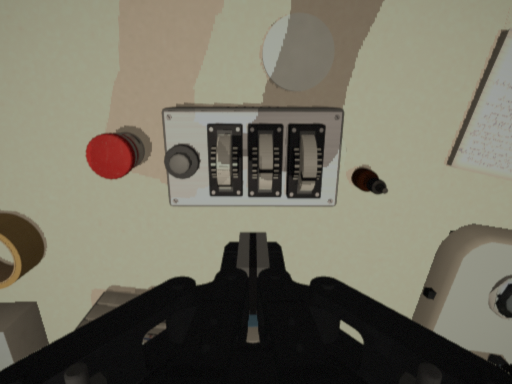

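Emit:
send_rows:
  deltas:
    - [[-0.6,2.5,-4,0,0,0],[-1.3,5,-8,0,-0.2,0],[-1.3,5.8,-12,0,-0.2,0],[-1.3,5.8,-15,0,-0.2,0],[-1.3,5.8,-16.2,0,-0.2,0],[-1.3,5.8,-16.2,0,-0.2,0],[-1.3,5.8,-16.2,0,-0.2,0]]

```text
clock: 10.6
tcp_pos: [0.4955, 0.0323, 0.1023]
orientation: [0.0, -0.031, 1.0, 0.0]
wrist_force: [-0.0, -0.1, 0.7]
finger_gap: -0.0002
```

```bash
python3 st.py
```

```text
{'clock': 10.6, 'tcp_pos': [0.4955, 0.0323, 0.1023], 'wrist_force': [-0.0143, -0.0931, 0.7379], 'finger_gap': -0.0002} box [-0.0044  0.0595  0.1023]
rotvec deg [-0.01  0.01 -0.14]
```

Emit:
send_rows:
  deltas:
    - [[0,0,-0.2,0,0,0],[0,0,-0.4,0,0,0],[0,0,-0.5,0,0,0],[0,0,-0.6,0,0,0],[0,0,-0.7,0,0,0],[0,0,-0.75,0,0,0],[0,0,-0.75,0,0,0]]

```text
clock: 11.3
tcp_pos: [0.496, 0.0321, 0.0956]
orientation: [0.001, -0.031, 1.0, -0.0]
wrist_force: [-1.6, -0.1, 9.6]
finger_gap: 0.0
```

```bash
python3 st.py
```

```text
{'clock': 11.3, 'tcp_pos': [0.496, 0.0321, 0.0956], 'wrist_force': [-1.6032, -0.1469, 9.61], 'finger_gap': 0.0} box [-0.004   0.0593  0.0956]
rotvec deg [ 0.01  0.13 -0.13]
```

Emit:
send_rows:
  deltas:
    - [[0.15,0.01,0,0,0,0],[0.3,0.02,0,0,0,0],[0.45,0.03,0,0,0,0],[0.6,0.04,0,0,0,0],[0.72,0.04,0,0,0,0],[0.83,0.05,0,0,0,0],[0.83,0.05,0,0,0,0]]

```text
clock: 12.0
tcp_pos: [0.5037, 0.0326, 0.0955]
orientation: [0.0, -0.031, 1.0, -0.0]
wrist_force: [-2.9, -0.1, 9.1]
finger_gap: 0.0001
```

```bash
python3 st.py; python3 -c "
from h import *
fix(tgt=[*b2w(.008,.014),.1])"
```

```text
{'clock': 12.0, 'tcp_pos': [0.5037, 0.0326, 0.0955], 'wrist_force': [-2.9414, -0.0926, 9.0584], 'finger_gap': 0.0001} box [0.0037 0.0593 0.0955]
rotvec deg [ 0.02  0.05 -0.13]
rotvec deg [ 0.02  0.05 -0.13]
shift cm [ 0.69 -4.49  0.45]
```

Emit:
send_rows:
  deltas:
    - [[0.08,0,0,0,0,0],[0.08,0,0,0,0,0],[0.08,0,0,0,0,0]]

```text
clock: 12.3
tcp_pos: [0.5044, 0.0326, 0.0955]
orientation: [0.0, -0.031, 1.0, -0.0]
wrist_force: [-2.5, -0.5, 8.7]
finger_gap: -0.0
```

Emit:
send_rows:
  deltas:
    - [[0,0,0.5,0,0,0],[0,0,1.3,0,0,0],[0.3,-2.3,1.3,0,0,0],[0.6,-4.5,1.3,0,0,0],[0.6,-4.5,0.9,0,0,0],[0.6,-4.5,0.5,0,0,0],[0.6,-4.5,0.2,0,0,0],[0.6,-4.5,0.2,0,0,0]]

```text
clock: 13.1
tcp_pos: [0.5094, -0.0113, 0.0956]
orientation: [-0.001, -0.031, 1.0, 0.0]
wrist_force: [0.2, 0.5, -0.1]
finger_gap: 0.0001
```

```bash
python3 st.py
```

```text
{'clock': 13.1, 'tcp_pos': [0.5094, -0.0113, 0.0956], 'wrist_force': [0.2065, 0.49, -0.1074], 'finger_gap': 0.0001} box [0.0069 0.0151 0.0956]
rotvec deg [-0.05 -0.1  -0.19]
```

Emit:
send_rows:
  deltas:
    - [[0,-0.1,-0.05,0,0.1,0],[0,-0.1,-0.1,0,0.1,0],[0,-0.1,-0.15,0,0.1,0],[0,-0.1,-0.2,0,0.1,0],[0,-0.1,-0.25,0,0.1,0],[0,-0.1,-0.25,0,0.1,0]]

```text
clock: 13.7
tcp_pos: [0.5102, -0.0131, 0.0938]
orientation: [-0.001, -0.031, 1.0, 0.0]
wrist_force: [-0.6, 0.2, -0.5]
finger_gap: 0.0002
```

```bash
python3 st.py
```

```text
{'clock': 13.7, 'tcp_pos': [0.5102, -0.0131, 0.0938], 'wrist_force': [-0.6303, 0.1724, -0.4889], 'finger_gap': 0.0002} box [0.0075 0.0133 0.0938]
rotvec deg [-0.02 -0.11 -0.14]
```

Emit:
send_rows:
  deltas:
    - [[0,0,-0.05,0,0,0],[0,0,-0.1,0,0,0],[0,0,-0.15,0,0,0],[0,0,-0.2,0,0,0],[0,0,-0.2,0,0,0]]

```text
clock: 14.2
tcp_pos: [0.5104, -0.0132, 0.0922]
orientation: [-0.001, -0.031, 1.0, 0.0]
wrist_force: [-1.5, 0.8, 5.2]
finger_gap: 0.0001
```

```bash
python3 st.py
```

```text
{'clock': 14.2, 'tcp_pos': [0.5104, -0.0132, 0.0922], 'wrist_force': [-1.4862, 0.8235, 5.2171], 'finger_gap': 0.0001} box [0.0077 0.0132 0.0922]
rotvec deg [-0.02 -0.07 -0.14]
```

Emit:
send_rows:
  deltas:
    - [[0,0,-0.06,0,0,0],[0,0,-0.12,0,0,0],[0,0,-0.16,0,0,0],[0,0,-0.16,0,0,0]]

```text
clock: 14.6
tcp_pos: [0.5104, -0.0132, 0.0911]
orientation: [-0.0, -0.031, 1.0, 0.0]
wrist_force: [-3.3, 0.6, 8.5]
finger_gap: 0.0001
```

```bash
python3 st.py
```

```text
{'clock': 14.6, 'tcp_pos': [0.5104, -0.0132, 0.0911], 'wrist_force': [-3.2916, 0.6442, 8.5319], 'finger_gap': 0.0001} box [0.0077 0.0132 0.0911]
rotvec deg [-0.01 -0.06 -0.14]
```

Emit:
send_rows:
  deltas:
    - [[-0.15,-0.01,-0.03,0,0,0],[-0.35,-0.02,-0.04,0,0,0],[-0.55,-0.03,-0.04,0,0,0],[-0.75,-0.04,-0.04,0,0,0],[-0.95,-0.06,-0.04,0,0,0],[-1.15,-0.07,-0.04,0,0,0],[-1.35,-0.08,-0.04,0,0,0],[-1.35,-0.08,-0.04,0,0,0]]

```text
clock: 15.4
tcp_pos: [0.4994, -0.0139, 0.0915]
orientation: [0.002, -0.031, 1.0, 0.0]
wrist_force: [1.0, 1.3, 7.0]
finger_gap: 0.0001
```

```bash
python3 st.py
```

```text
{'clock': 15.4, 'tcp_pos': [0.4994, -0.0139, 0.0915], 'wrist_force': [1.0239, 1.266, 7.0211], 'finger_gap': 0.0001} box [-0.0034  0.0131  0.0915]
rotvec deg [-0.03  0.23 -0.15]
```

Emit:
send_rows:
  deltas:
    - [[-0.05,0,-0.06,0,0,0],[-0.2,-0.01,-0.08,0,0,0],[-0.35,-0.02,-0.08,0,0,0],[-0.45,-0.03,-0.08,0,0,0],[-0.45,-0.03,-0.08,0,0,0]]

```text
clock: 15.9
tcp_pos: [0.4952, -0.0142, 0.0909]
orientation: [0.002, -0.031, 1.0, 0.0]
wrist_force: [1.7, 2.4, 9.9]
finger_gap: 0.0001
```

```bash
python3 st.py
```

```text
{'clock': 15.9, 'tcp_pos': [0.4952, -0.0142, 0.0909], 'wrist_force': [1.6893, 2.4396, 9.8561], 'finger_gap': 0.0001} box [-0.0075  0.0131  0.0909]
rotvec deg [-0.03  0.27 -0.16]
```

Emit:
send_rows:
  deltas:
    - [[0,0,0.5,0,0,0],[0,0.02,1,0,0,0],[0.7,0.05,1,0,-0.2,0],[1.3,0.1,1,0,-0.2,0],[1.3,0.1,0.8,0,-0.2,0],[1.3,0.1,0.6,0,-0.2,0],[1.3,0.1,0.5,0,-0.2,0],[1.3,0.1,0.4,0,-0.2,0],[1.3,0.1,0.4,0,-0.2,0]]

```text
clock: 16.8
tcp_pos: [0.5048, -0.0131, 0.093]
orientation: [0.001, -0.031, 1.0, 0.0]
wrist_force: [-2.0, 0.5, 2.7]
finger_gap: 0.0001
```

Emit:
send_rows:
  deltas:
    - [[0,0,-0.08,0,0,0],[0,0,-0.16,0,0,0],[0,0,-0.24,0,0,0],[0,0,-0.32,0,0,0],[0,0,-0.32,0,0,0]]

```text
clock: 17.3
tcp_pos: [0.5055, -0.0132, 0.0908]
orientation: [0.001, -0.031, 1.0, 0.0]
wrist_force: [-2.7, 0.8, 9.9]
finger_gap: 0.0001
```

```bash
python3 st.py
```

```text
{'clock': 17.3, 'tcp_pos': [0.5055, -0.0132, 0.0908], 'wrist_force': [-2.7176, 0.8227, 9.9019], 'finger_gap': 0.0001} box [0.0028 0.0135 0.0908]
rotvec deg [-0.02  0.16 -0.14]
```

Emit:
send_rows:
  deltas:
    - [[-0.15,-0.01,0,0,0,0],[-0.35,-0.02,0,0,0,0],[-0.55,-0.03,0,0,0,0],[-0.75,-0.04,0,0,0,0],[-0.95,-0.06,0,0,0,0],[-1.1,-0.06,0,0,0,0],[-1.1,-0.06,0,0,0,0]]

```text
clock: 18.0
tcp_pos: [0.4971, -0.0138, 0.0916]
orientation: [0.004, -0.031, 1.0, 0.0]
wrist_force: [2.8, 2.1, 7.4]
finger_gap: -0.0002
```

```bash
python3 st.py
```

```text
{'clock': 18.0, 'tcp_pos': [0.4971, -0.0138, 0.0916], 'wrist_force': [2.7886, 2.1348, 7.3753], 'finger_gap': -0.0002} box [-0.0056  0.0134  0.0916]
rotvec deg [-0.04  0.46 -0.16]
```

Emit:
send_rows:
  deltas:
    - [[0,0,1,0,0,0],[0.5,0,5,0,0,0],[1,-0.5,10,0,0,0],[1.5,-1,14,0,0,0],[2,-1.2,17,0,0,0],[2,-1.2,17,0,0,0],[2,-1.2,17,0,0,0]]

```text
clock: 18.7
tcp_pos: [0.5144, -0.026, 0.2602]
orientation: [0.001, -0.031, 1.0, -0.0]
wrist_force: [-1.1, -0.2, 0.2]
finger_gap: 0.0003
```

```bash
python3 - <<'E'
from h import *
p,s=wheelview('w4'); print(s['clock'],s['tcp_pos']); fix()
for y in [.014,-.032]: print(b2w(.008,y))
E
```

```text
line angle 38.3 setting 4.92 rad 1.716 depth 81
line angle -34.1 setting 1.30 rad 0.452 depth 86
line angle 48.6 setting 5.43 rad 1.896 depth 59
18.7 [ 0.51439565 -0.0259773   0.26023724]
rotvec deg [-0.03  0.01 -0.13]
[ 0.51065563 -0.01235019]
[ 0.51338372 -0.05826922]
```

View pics/w4_u.png

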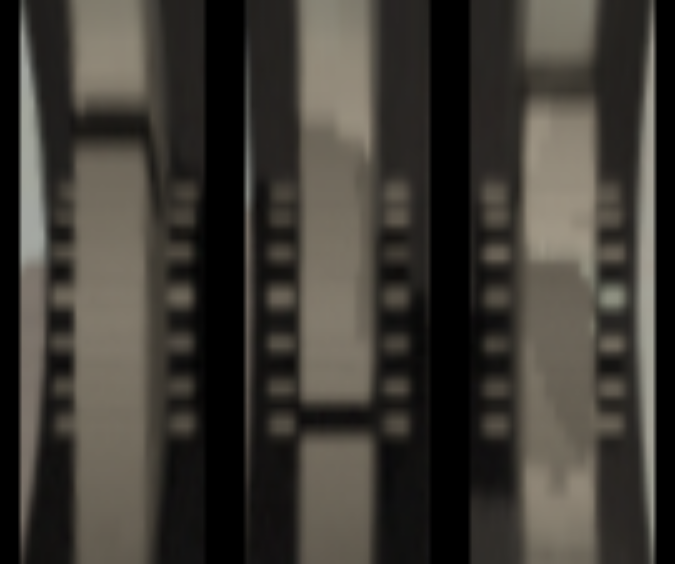

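Emit:
send_rows:
  deltas:
    - [[-0.3,0.5,-4,0,0,0],[-0.6,1,-8,0,0,0],[-0.9,1.3,-12,0,0,0],[-0.9,1.3,-15,0,0,0],[-0.9,1.3,-16.5,0,0,0],[-0.9,1.3,-16.5,0,0,0],[-0.9,1.3,-16.5,0,0,0]]

```text
clock: 19.45
tcp_pos: [0.5024, -0.0119, 0.093]
orientation: [-0.002, -0.031, 1.0, 0.001]
wrist_force: [-2.4, 1.0, 3.0]
finger_gap: 0.0003
```

```bash
python3 st.py
```

```text
{'clock': 19.45, 'tcp_pos': [0.5024, -0.0119, 0.093], 'wrist_force': [-2.4148, 0.9923, 2.985], 'finger_gap': 0.0003} box [-0.0002  0.0149  0.093 ]
rotvec deg [-0.11 -0.22 -0.16]
```

Emit:
send_rows:
  deltas:
    - [[0,0,-0.08,0,0,0],[0,0,-0.16,0,0,0],[0,0,-0.24,0,0,0],[0,0,-0.24,0,0,0]]

```text
clock: 19.85
tcp_pos: [0.5046, -0.0122, 0.0922]
orientation: [0.0, -0.031, 1.0, 0.001]
wrist_force: [-3.7, 3.3, 5.7]
finger_gap: 0.0
```

```bash
python3 st.py
```

```text
{'clock': 19.85, 'tcp_pos': [0.5046, -0.0122, 0.0922], 'wrist_force': [-3.7068, 3.2716, 5.7177], 'finger_gap': 0.0} box [0.002  0.0145 0.0922]
rotvec deg [-0.09  0.05 -0.16]
```

Emit:
send_rows:
  deltas:
    - [[0,0,-0.07,0,0,0],[0,0,-0.14,0,0,0],[0,0,-0.14,0,0,0]]

```text
clock: 20.15
tcp_pos: [0.5051, -0.0122, 0.0914]
orientation: [0.001, -0.031, 1.0, 0.001]
wrist_force: [-2.6, 3.6, 6.8]
finger_gap: 0.0002
```

```bash
python3 st.py
```

```text
{'clock': 20.15, 'tcp_pos': [0.5051, -0.0122, 0.0914], 'wrist_force': [-2.6038, 3.6154, 6.7616], 'finger_gap': 0.0002} box [0.0025 0.0145 0.0914]
rotvec deg [-0.09  0.11 -0.16]
```

Emit:
send_rows:
  deltas:
    - [[-0.1,-0.01,-0.08,0,0,0],[-0.25,-0.02,-0.08,0,0,0],[-0.4,-0.02,-0.08,0,0,0],[-0.55,-0.03,-0.08,0,0,0],[-0.55,-0.03,-0.08,0,0,0]]

```text
clock: 20.65
tcp_pos: [0.5025, -0.0125, 0.0917]
orientation: [0.004, -0.031, 1.0, 0.001]
wrist_force: [2.2, 4.7, 8.6]
finger_gap: -0.0001
```

```bash
python3 st.py
```

```text
{'clock': 20.65, 'tcp_pos': [0.5025, -0.0125, 0.0917], 'wrist_force': [2.2262, 4.7373, 8.5766], 'finger_gap': -0.0001} box [-0.0002  0.0143  0.0917]
rotvec deg [-0.11  0.45 -0.18]
```

Emit:
send_rows:
  deltas:
    - [[-0.1,-0.01,-0.02,0,0,0],[-0.2,-0.01,-0.02,0,0,0],[-0.2,-0.01,-0.02,0,0,0]]

```text
clock: 20.95
tcp_pos: [0.5007, -0.0126, 0.0915]
orientation: [0.004, -0.031, 1.0, 0.001]
wrist_force: [2.1, 4.3, 8.1]
finger_gap: 0.0002
```

```bash
python3 st.py; python3 -c "
from h import *
fix(tgt=[*b2w(.008,-.032),.097])"
```

```text
{'clock': 20.95, 'tcp_pos': [0.5007, -0.0126, 0.0915], 'wrist_force': [2.0689, 4.3249, 8.1118], 'finger_gap': 0.0002} box [-0.002   0.0143  0.0915]
rotvec deg [-0.11  0.46 -0.18]
rotvec deg [-0.11  0.46 -0.18]
shift cm [ 1.27 -4.57  0.55]
```

Emit:
send_rows:
  deltas:
    - [[0,0,0.6,0,0,0],[0,0,1.5,0,0,0],[0.6,-2.3,1.5,0,0,0],[1.1,-4.55,1.5,0,0,0],[1.1,-4.55,1.2,0,0,0],[1.1,-4.55,0.8,0,0,0],[1.1,-4.55,0.8,0,0,0],[1.1,-4.55,0.8,0,0,0]]

```text
clock: 21.75
tcp_pos: [0.508, -0.0579, 0.0977]
orientation: [0.0, -0.031, 1.0, 0.0]
wrist_force: [-0.4, 0.8, -0.8]
finger_gap: -0.0004
```

```bash
python3 st.py
```

```text
{'clock': 21.75, 'tcp_pos': [0.508, -0.0579, 0.0977], 'wrist_force': [-0.3597, 0.8406, -0.8293], 'finger_gap': -0.0004} box [ 0.0027 -0.0314  0.0977]
rotvec deg [-0.05  0.02 -0.18]
```

Emit:
send_rows:
  deltas:
    - [[0.6,0.02,0,0,0,0],[0.6,0.02,-0.2,0,0,0],[0.6,0.02,-0.4,0,0,0],[0.6,0.02,-0.55,0,0,0],[0.6,0.02,-0.7,0,0,0],[0.6,0.02,-0.75,0,0,0],[0.6,0.02,-0.75,0,0,0]]

```text
clock: 22.45
tcp_pos: [0.5146, -0.0585, 0.0904]
orientation: [0.001, -0.031, 1.0, 0.0]
wrist_force: [-0.6, 0.2, 1.0]
finger_gap: -0.0002
```

```bash
python3 st.py
```

```text
{'clock': 22.45, 'tcp_pos': [0.5146, -0.0585, 0.0904], 'wrist_force': [-0.6002, 0.1636, 0.9983], 'finger_gap': -0.0002} box [ 0.0092 -0.0323  0.0904]
rotvec deg [-0.03  0.08 -0.13]
```

Emit:
send_rows:
  deltas:
    - [[0,0,-0.08,0,0,0],[0,0,-0.16,0,0,0],[0,0,-0.24,0,0,0],[0,0,-0.24,0,0,0]]

```text
clock: 22.85
tcp_pos: [0.5149, -0.0586, 0.0886]
orientation: [0.001, -0.031, 1.0, 0.0]
wrist_force: [-1.6, 1.2, 5.4]
finger_gap: -0.0001
```

```bash
python3 st.py
```

```text
{'clock': 22.85, 'tcp_pos': [0.5149, -0.0586, 0.0886], 'wrist_force': [-1.639, 1.2405, 5.3699], 'finger_gap': -0.0001} box [ 0.0095 -0.0324  0.0886]
rotvec deg [-0.01  0.13 -0.14]
```

Emit:
send_rows:
  deltas:
    - [[0,0,-0.08,0,0,0],[0,0,-0.16,0,0,0],[-0.2,-0.01,-0.2,0,0,0],[-0.4,-0.02,-0.22,0,0,0],[-0.6,-0.04,-0.22,0,0,0],[-0.6,-0.04,-0.22,0,0,0]]

```text
clock: 23.45
tcp_pos: [0.5115, -0.059, 0.0879]
orientation: [0.004, -0.031, 1.0, 0.0]
wrist_force: [2.2, 2.7, 8.1]
finger_gap: -0.0001
```

```bash
python3 st.py
```

```text
{'clock': 23.45, 'tcp_pos': [0.5115, -0.059, 0.0879], 'wrist_force': [2.2288, 2.7055, 8.0544], 'finger_gap': -0.0001} box [ 0.006  -0.0326  0.0879]
rotvec deg [-0.02  0.45 -0.16]
```

Emit:
send_rows:
  deltas:
    - [[-0.2,-0.01,-0.05,0,0,0],[-0.4,-0.02,-0.06,0,0,0],[-0.6,-0.04,-0.06,0,0,0],[-0.8,-0.05,-0.06,0,0,0],[-1,-0.06,-0.06,0,0,0],[-1.2,-0.07,-0.06,0,0,0],[-1.35,-0.08,-0.06,0,0,0],[-1.35,-0.08,-0.06,0,0,0]]

```text
clock: 24.25
tcp_pos: [0.4981, -0.0597, 0.0874]
orientation: [0.004, -0.031, 1.0, 0.0]
wrist_force: [2.5, 2.7, 9.0]
finger_gap: -0.0001
```

```bash
python3 st.py
```

```text
{'clock': 24.25, 'tcp_pos': [0.4981, -0.0597, 0.0874], 'wrist_force': [2.5434, 2.7086, 9.0198], 'finger_gap': -0.0001} box [-0.0073 -0.0326  0.0874]
rotvec deg [-0.03  0.47 -0.17]
```

Emit:
send_rows:
  deltas:
    - [[0,0,1,0,0,0],[0.5,0.5,5,0,0,0],[1,1.5,10,0,0,0],[1.5,2.5,14,0,0,0],[1.8,3.3,17.3,0,0,0],[1.8,3.3,17.3,0,0,0],[1.8,3.3,17.3,0,0,0]]

```text
clock: 24.95
tcp_pos: [0.5135, -0.0267, 0.2589]
orientation: [0.001, -0.031, 1.0, -0.0]
wrist_force: [-1.1, 0.1, -0.6]
finger_gap: 0.0003
```

```bash
python3 - <<'E'
from h import *
p,s=wheelview('w5'); print(s['clock'],s['tcp_pos']); fix()
E
```

```text
line angle 39.4 setting 4.97 rad 1.735 depth 75
line angle -35.4 setting 1.23 rad 0.429 depth 89
line angle 18.9 setting 3.94 rad 1.376 depth 108
24.95 [ 0.51350256 -0.02669647  0.25890826]
rotvec deg [-0.02  0.03 -0.15]
```

View pics/w5_u.png

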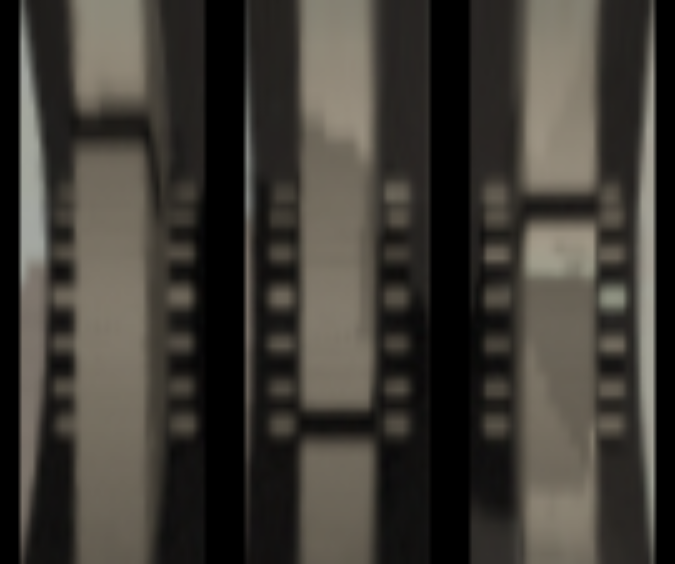

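Emit:
send_rows:
  deltas:
    - [[-0.1,-1,-4,0,0,0],[-0.2,-2,-8,0,0,0],[-0.2,-3.1,-12,0,0,0],[-0.2,-3.1,-15,0,0,0],[-0.2,-3.1,-16.2,0,0,0],[-0.2,-3.1,-16.2,0,0,0],[-0.2,-3.1,-16.2,0,0,0],[-0.2,-3.1,-16.2,0,0,0]]

```text
clock: 25.8
tcp_pos: [0.5125, -0.0579, 0.0979]
orientation: [0.002, -0.031, 1.0, -0.0]
wrist_force: [-0.0, 0.2, -0.1]
finger_gap: 0.0001
```

```bash
python3 st.py
```

```text
{'clock': 25.8, 'tcp_pos': [0.5125, -0.0579, 0.0979], 'wrist_force': [-0.018, 0.1627, -0.1492], 'finger_gap': 0.0001} box [ 0.0072 -0.0316  0.0979]
rotvec deg [ 0.02  0.25 -0.16]
```

Down ~10 mm to press.

Emit:
send_rows:
  deltas:
    - [[0,0,-0.3,0,0,0],[0,0,-0.55,0,0,0],[0,0,-0.7,0,0,0],[0,0,-0.8,0,0,0],[0,0,-0.9,0,0,0],[0,0,-0.95,0,0,0],[0,0,-0.95,0,0,0]]

```text
clock: 26.5
tcp_pos: [0.5117, -0.0578, 0.0878]
orientation: [0.001, -0.031, 1.0, 0.0]
wrist_force: [-2.1, 0.6, 9.0]
finger_gap: 0.0003
```

```bash
python3 st.py
```

```text
{'clock': 26.5, 'tcp_pos': [0.5117, -0.0578, 0.0878], 'wrist_force': [-2.1317, 0.6049, 9.0005], 'finger_gap': 0.0003} box [ 0.0063 -0.0314  0.0878]
rotvec deg [-0.01  0.17 -0.15]
```

Emit:
send_rows:
  deltas:
    - [[-0.15,-0.01,-0.04,0,0,0],[-0.35,-0.02,-0.05,0,0,0],[-0.55,-0.03,-0.05,0,0,0],[-0.75,-0.04,-0.05,0,0,0],[-0.95,-0.06,-0.05,0,0,0],[-1.15,-0.07,-0.05,0,0,0],[-1.2,-0.07,-0.05,0,0,0],[-1.2,-0.07,-0.05,0,0,0]]

```text
clock: 27.3
tcp_pos: [0.5018, -0.0584, 0.0881]
orientation: [0.004, -0.031, 1.0, 0.0]
wrist_force: [2.4, 1.1, 6.8]
finger_gap: 0.0001
```

```bash
python3 st.py
```

```text
{'clock': 27.3, 'tcp_pos': [0.5018, -0.0584, 0.0881], 'wrist_force': [2.3951, 1.1156, 6.7886], 'finger_gap': 0.0001} box [-0.0035 -0.0315  0.0881]
rotvec deg [-0.02  0.43 -0.17]
```

Emit:
send_rows:
  deltas:
    - [[0,0,0.6,0,0,0],[0.1,0,1.7,0,0,0],[0.3,2.3,1.8,0,0,0],[0.4,4.5,1.8,0,0,0],[0.4,4.55,1.5,0,0,0],[0.4,4.55,1.2,0,0,0],[0.4,4.55,1,0,0,0],[0.4,4.55,1,0,0,0]]

```text
clock: 28.1
tcp_pos: [0.5028, -0.0135, 0.0958]
orientation: [0.0, -0.03, 1.0, 0.0]
wrist_force: [0.1, -0.4, -0.7]
finger_gap: 0.0003
```

```bash
python3 st.py
```

```text
{'clock': 28.1, 'tcp_pos': [0.5028, -0.0135, 0.0958], 'wrist_force': [0.0844, -0.3923, -0.7182], 'finger_gap': 0.0003} box [0.0001 0.0133 0.0958]
rotvec deg [-0.02  0.03 -0.09]
```

Emit:
send_rows:
  deltas:
    - [[0,0,-0.15,0,0,0],[0,0,-0.25,0,0,0],[0,0,-0.35,0,0,0],[0,0,-0.45,0,0,0],[0,0,-0.52,0,0,0],[0,0,-0.52,0,0,0]]

```text
clock: 28.7
tcp_pos: [0.5033, -0.0133, 0.0918]
orientation: [0.001, -0.031, 1.0, -0.0]
wrist_force: [-1.9, -0.6, 6.8]
finger_gap: 0.0001
```

```bash
python3 st.py
```

```text
{'clock': 28.7, 'tcp_pos': [0.5033, -0.0133, 0.0918], 'wrist_force': [-1.9445, -0.5742, 6.7528], 'finger_gap': 0.0001} box [0.0006 0.0135 0.0918]
rotvec deg [ 0.03  0.13 -0.13]
```

Emit:
send_rows:
  deltas:
    - [[-0.1,-0.01,-0.08,0,0,0],[-0.2,-0.02,-0.12,0,0,0],[-0.35,-0.02,-0.12,0,0,0],[-0.5,-0.03,-0.12,0,0,0],[-0.5,-0.03,-0.12,0,0,0]]

```text
clock: 29.2
tcp_pos: [0.501, -0.0135, 0.0917]
orientation: [0.004, -0.031, 1.0, -0.0]
wrist_force: [2.8, 0.3, 6.9]
finger_gap: -0.0003
```

```bash
python3 st.py
```

```text
{'clock': 29.2, 'tcp_pos': [0.501, -0.0135, 0.0917], 'wrist_force': [2.8049, 0.3037, 6.9424], 'finger_gap': -0.0003} box [-0.0017  0.0134  0.0917]
rotvec deg [ 0.    0.45 -0.15]
```

Emit:
send_rows:
  deltas:
    - [[0,0,1,0,0,0],[0.5,0,5,0,0,0],[1,-0.5,10,0,0,0],[1.5,-1,14,0,0,0],[1.5,-1.2,17,0,0,0],[1.5,-1.2,17,0,0,0],[1.5,-1.2,17,0,0,0]]

```text
clock: 29.9
tcp_pos: [0.5133, -0.0252, 0.2604]
orientation: [0.001, -0.031, 1.0, 0.0]
wrist_force: [-1.2, 0.5, -1.2]
finger_gap: 0.0
```

```bash
python3 - <<'E'
from h import *
p,s=wheelview('w6'); print(s['clock'],s['tcp_pos']); fix(tgt=[*b2w(0,-.082),.09])
np.savez('w6.npz',**{k:p[k] for k in ['img','z_map','vfov','cx','cy','R','t']})
B=w2b(cloud(p)); m=(np.hypot(B[...,0],B[...,1]+.082)<.025)&(B[...,2]>.065)&(B[...,2]<.1); P=B[m]
print(len(P),P.min(0),P.max(0),np.percentile(P[:,2],[5,50,95]))
p=read_camera('scene'); save(p,'s2'); a=cv2.imread('pics/s2.png')[150:280,200:330]; cv2.imwrite('pics/s2z.png',cv2.resize(a,None,fx=4,fy=4,interpolation=cv2.INTER_CUBIC))
E
```

```text
line angle 38.3 setting 4.92 rad 1.716 depth 80
line angle -39.6 setting 1.02 rad 0.356 depth 84
line angle -0.0 setting 3.00 rad 1.047 depth 84
29.9 [ 0.51328826 -0.02524655  0.26041384]
rotvec deg [-0.04  0.02 -0.14]
shift cm [ -0.43  -8.36 -16.93]
958 [-0.01946854 -0.10166745  0.06502098] [ 0.01930872 -0.06186533  0.07902414] [0.06679985 0.06873155 0.07786568]
```

View pics/w6_u.png

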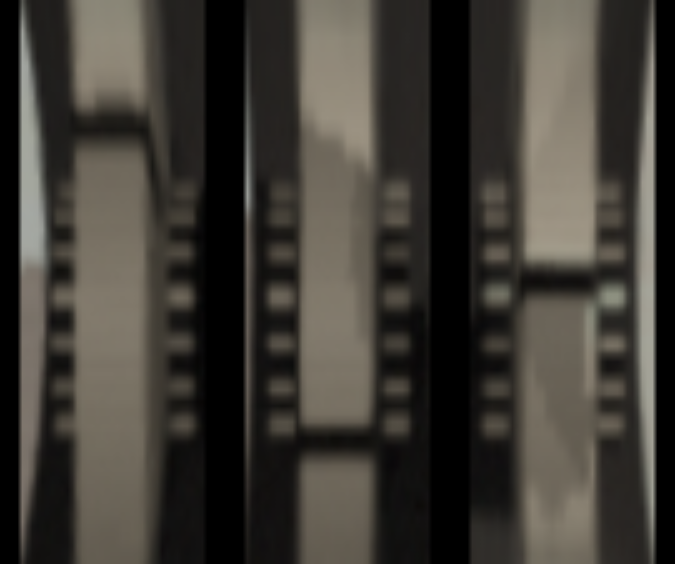

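View pics/s2z.png

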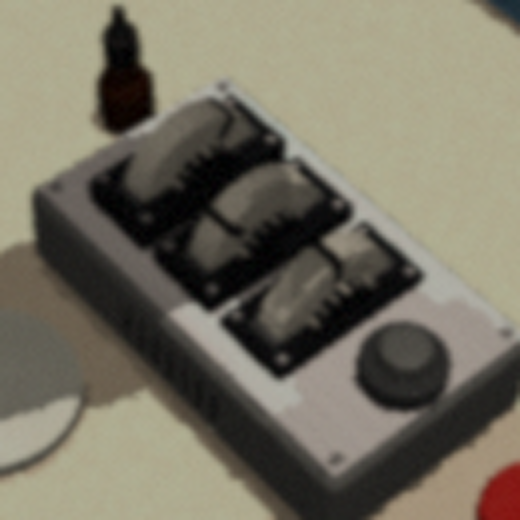

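```bash
python3 - <<'E'
from h import *
p=read_camera('scene'); wheelview('s3',p=p)
p=dict(np.load('w6.npz'))
B=w2b(cloud(p)); m=(np.hypot(B[...,0],B[...,1]+.082)<.025)&(B[...,2]>.074)&(B[...,2]<.1); P=B[m]
print(len(P),P.mean(0),P.min(0),P.max(0),np.median(P[:,2]))
E
```

```text
line angle 38.2 setting 4.91 rad 1.714 depth 6
line angle -40.9 setting 0.96 rad 0.334 depth 59
line angle -1.3 setting 2.93 rad 1.024 depth 48
346 [-0.00030923 -0.08110284  0.07693736] [-0.01095495 -0.09264246  0.07400788] [ 0.01172286 -0.07004667  0.07902414] 0.07704650763900568
```

View pics/s3_u.png

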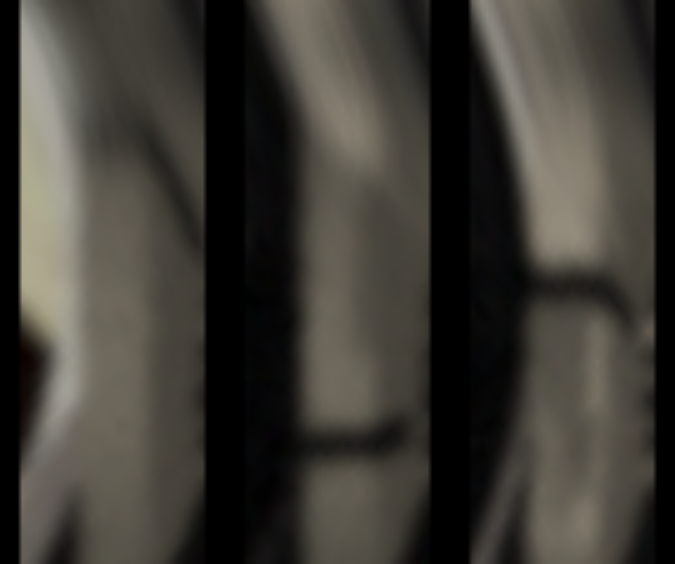

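Emit:
send_rows:
  deltas:
    - [[-0.1,-4,0,0,0,0],[-0.4,-8.3,-2,0,0,0],[-0.4,-8.3,-6,0,0,0],[-0.4,-8.3,-10,0,0,0],[-0.4,-8.3,-14,0,0,0],[-0.4,-8.3,-16,0,0,0],[-0.4,-8.3,-16.5,0,0,0],[-0.4,-8.3,-16.5,0,0,0],[-0.4,-8.3,-16.5,0,0,0]]

```text
clock: 30.95
tcp_pos: [0.5099, -0.1084, 0.0958]
orientation: [0.001, -0.031, 1.0, -0.0]
wrist_force: [0.1, -0.2, -0.3]
finger_gap: -0.0001
```

```bash
python3 st.py
```

```text
{'clock': 30.95, 'tcp_pos': [0.5099, -0.1084, 0.0958], 'wrist_force': [0.1486, -0.1587, -0.3297], 'finger_gap': -0.0001} box [ 0.0015 -0.0818  0.0958]
rotvec deg [ 0.    0.16 -0.15]
```

Emit:
send_rows:
  deltas:
    - [[-0.1,0,-0.5,0,0,0],[-0.1,0,-1,0,0,0],[-0.1,0,-1.5,0,0,0],[-0.1,0,-1.8,0,0,0],[-0.1,0,-2,0,0,0],[-0.1,0,-2.1,0,0,0],[-0.1,0,-2.1,0,0,0]]

```text
clock: 31.65
tcp_pos: [0.5081, -0.1082, 0.074]
orientation: [0.001, -0.031, 1.0, 0.0]
wrist_force: [-1.0, 1.8, 3.0]
finger_gap: -0.0003
```

```bash
python3 st.py
```

```text
{'clock': 31.65, 'tcp_pos': [0.5081, -0.1082, 0.074], 'wrist_force': [-0.9801, 1.8156, 3.0393], 'finger_gap': -0.0003} box [-0.0002 -0.0815  0.074 ]
rotvec deg [-0.03  0.09 -0.14]
```

Emit:
send_rows:
  deltas:
    - [[0,0,-0.1,0,0,0],[0,0,-0.2,0,0,0],[0,0,-0.3,0,0,0],[0,0,-0.3,0,0,0]]

```text
clock: 32.05
tcp_pos: [0.5082, -0.1082, 0.0719]
orientation: [0.001, -0.031, 1.0, 0.0]
wrist_force: [-5.0, 1.3, 11.4]
finger_gap: 0.0001
```

```bash
python3 st.py
```

```text
{'clock': 32.05, 'tcp_pos': [0.5082, -0.1082, 0.0719], 'wrist_force': [-5.0388, 1.3037, 11.3682], 'finger_gap': 0.0001} box [-0.0001 -0.0816  0.0719]
rotvec deg [-0.01  0.12 -0.14]
```

Emit:
send_rows:
  deltas:
    - [[0,0,-0.05,0,0,0],[0,0,-0.1,0,0,0],[0,0,-0.1,0,0,0]]

```text
clock: 32.35
tcp_pos: [0.5082, -0.1082, 0.0718]
orientation: [0.001, -0.031, 1.0, -0.0]
wrist_force: [-6.6, 2.4, 18.4]
finger_gap: -0.0001
```

Emit:
send_rows:
  deltas:
    - [[0,0,0.3,0,0,0],[0,0,1,0,0,0],[0,0,3,0,0,0],[0,2,7,0,0,0],[0,5,11,0,0,0],[0.3,8,15,0,0,0],[0.5,8.2,18.5,0,0,0],[0.5,8.2,18.5,0,0,0],[0.5,8.2,18.5,0,0,0]]

```text
clock: 33.25
tcp_pos: [0.514, -0.0262, 0.2556]
orientation: [0.002, -0.031, 1.0, -0.0]
wrist_force: [-0.1, -0.2, 0.1]
finger_gap: -0.0002
```

```bash
python3 - <<'E'
from h import *
p,s=wheelview('w7'); print(s['clock'],s['tcp_pos'],s['wrist_force'])
B=w2b(cloud(p)); m=(np.hypot(B[...,0],B[...,1]+.082)<.025)&(B[...,2]>.074)&(B[...,2]<.1); P=B[m]
print(len(P),np.median(P[:,2]))
E
```

```text
line angle 38.9 setting 4.95 rad 1.726 depth 80
line angle -40.1 setting 1.00 rad 0.348 depth 83
line angle 0.1 setting 3.00 rad 1.048 depth 86
33.25 [ 0.51402715 -0.02620574  0.2555506 ] [-0.08212219 -0.16499807  0.0747028 ]
358 0.07702322999847974
```

View pics/w7.png

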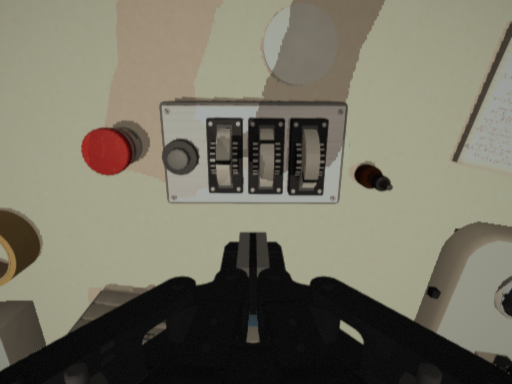

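The last wrist picture shows the wheels as set. The button (180, 157) is back up at 77 mm, and the cup (107, 150), dropper (371, 177) and dish (300, 45) are still standing. The hand is clear of everything, so I'm handing in.

```bash
python3 -c "
from workcell import hand_in
print(hand_in())"
```

```text
the job is handed in; nothing more can be done
None
```

The three wheels are set to 5, 1 and 3. After that I pushed the load button fully down, let it come back up, and handed the job in at about 33 s.

- **Wheels:** the last wrist picture reads 4.95, 1.00 and 3.00 (1.73, 0.35 and 1.05 rad). Just before the button press, the scene camera read 4.91, 0.96 and 2.93, which agrees. The force readings, taken at the end of each move, never went above about 10 N on a wheel.
- **Load button:** it bottomed. The force climbed to 18.4 N (limit 30 N) with no further travel. After release its top was back at 77 mm, the height it had before.
- **Surroundings:** the cup, dropper bottle and petri dish looked undisturbed in the pictures, but I did not measure their positions. The hand was clear of everything at hand-in, with wrist force about 0 N.
- **Corrections on the way:** the second row of my first move call was right, but the first had a stray tilt in it. It left the tool about 2 degrees off, and I corrected that before touching the box. The middle wheel needed two extra short strokes, from 1.30 to 1.23 and then to 1.0.

No check failed.

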